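# Load the dial press and index it to its next detent

## Robot

A 7-joint arm with a two-finger parallel gripper is mounted at the origin on the work surface. World frame = base frame: x ahead of the robot, y to its left, z up, the work surface at z = 0. Lengths are in m, angles in rad, forces in N, time in s.
With the tool pointing down it reaches from about 0.425 to 0.875 m from the base axis. Payload 4.7 kg.
Tool frame: the origin (TCP) lies at the very end of the fingers, on their centre line; the grasp point (between the pads) lies 19 mm behind it; z points along the fingers, y is the line along which they close (so a half turn about z gives the same grasp; the last joint's range is limited). The gripper opens to 87 mm and grips with 3 to 60 N. Pads are 19 mm wide; open, the fingers measure 117 mm over their backs; the gripper's body (75 mm by 190 mm) begins 51 mm behind the grasp point.
Start: joints at [-1.324, 0.321, -0.07, 1.45, 0.023, 1.371, -0.057], TCP at [0.15, 0.632, 0.223] pointing down, gripper open.
Joint ranges: [-2.86, 2.86], [-0.3, 2.09], [-1.38, 1.24], [0.06, 2.45], [-1.56, 4.7], [0.09, 2.05], [-2.69, 2.69]. Speed limits (rad/s): [2.57, 2.57, 3.14, 3.14, 3.14, 3.14, 3.14].

## Interface

Orientations are given as a rotation vector (axis times angle).
In Python, from bench import ctrl gives the robot as it stands.
- The arm moves only by the tool jog_arm, never from a script. Its argument "commands" is a list of rows, each a list of 7 numbers: the opening, from 0 (shut) to 1 (fully open), then the shift along the world's x, y, z scaled (see below), then the turn, a rotation vector about the world's x, y, z scaled (see below). A call has exactly 5 rows; each row is the pose to reach, as a shift and turn from the pose commanded when the call began; what a row does not reach only later rows make up. The controller multiplies each number of a shift by 0.5 m and each number of a turn by 30 degrees. A row lasts 1/12 s, in which the tool goes at most 41.7 mm and 7.16 degrees, less where a joint would pass 70% of its speed; a pose out of reach is approached as far as the arm can. A call with a number of a shift or a turn outside -1 to 1 is refused whole. A call with a gripper value outside its range is refused whole. The fingers move at their own pace and stop on an object; "grip_force" is the grip in N (left out, the last holds). Time passes only in rows, so rows that repeat a pose let the fingers close, or fill a call up. It gives the time, the measured TCP pose, the force, the opening and the grip force at its end, in the units of the state.
- ctrl.get_state(): the state, without advancing time (a new reading comes with each control period).
- ctrl.get_image(name): name is "scene" or "side" or "wrist"; returns a dict with "frame" (384x512x3 uint8, red, green, blue), "vfov" (degrees; the focal length in pixels is half the picture's height over the tangent of half this angle, whatever the lens; pixels are square), "cx", "cy" (the principal point, pixels), "camera_from_world" (4x4, takes a point from world to camera coordinates); the wrist camera has in their place "mount" (4x4, takes a point from camera to tool coordinates, whose origin is the TCP and whose axes are the flange's). Camera axes: x right, y down, z forward; pixel columns grow to the right and rows downward; lengths in m; the calibration is good to about 2 mm. A picture is of the moment at which its call begins: read the wrist's pose just before it. There is no depth.
- ctrl.close_job(): hands the job in; it is judged then, once.
The state is a dict: "time": time; "joint_positions": joint angles; "qd": joint speeds; "joint_torque": joint torques, N m; "position": TCP position; "tool_rot": TCP orientation; "ft_force": force on the tool from outside, world axes, zero at the start; "torque": the same for the moment, N m; "grip_width": opening from 0.0 (shut) to 1.0 (fully open); "grip_force": force on a finger pad.
Only numpy, scipy, OpenCV 4.12 (cv2) and the standard library are available. Lean on these libraries where they do the work, as an engineer would, in place of code of your own. Each camera call takes 0.05 s, during which the arm holds its last target. There are 200 camera calls.

## Task

Stand the blue-banded die holder in the empty brass nest of the dial press, then push the red post counter-clockwise (seen from above) to turn the dial on until the red-knobbed spring plunger drops into its notch. Prove the lock by leaning on the post in the same direction with a steady push of about 15 N for a second, never pushing on the press with more than 25 N, and then let go. Leave the other things on the counter where they are.

Things in the scene. Friction and masses are not known exactly. Their poses are not given: they have to be found in the camera images.
- press: Green dial press, bolted down: low round base 200 mm across under the dial, and a column with a ram over the dial's edge (column 165 to 215 mm from the axis, 48 degrees clockwise of this body's x axis, 208 mm tall; ram tip 130 mm above the counter). Origin on the dial's axis at counter height, z up.
- dial (a joint): Angle of the dial about the press's axis in rad, growing counter-clockwise seen from above. Aluminium disc 240 mm across (rim teeth to 268 mm), top 50 mm above the counter, hub 44 mm across and 12 mm high. It starts between detents and stays where left (drag about 0.1 N m). The next detent is near 1.0 rad, but its block is clamped by hand: up to 0.17 rad either way, to be felt.
- nest (a point): Centre of the empty brass nest's floor (the dial's top, 50 mm above the counter), 80 mm from the dial's axis at 165 degrees (2.880 rad) plus the joint dial from the press's x axis. The nest is a ring 8 mm high, 50 mm outside and 36 mm inside diameter. The three other nests, 90 degrees apart, hold fixed die holders 64 mm tall.
- post: The only push post: an upright red roller sleeve, 22 mm in diameter and 55 mm tall, free to spin on its pin, on the dial, 105 mm from its axis at 120 degrees (2.094 rad) plus the joint dial from the press's x axis. Origin at its foot, 50 mm above the counter. Push it sideways, anywhere from 10 to 50 mm above its foot; there are at least 35 mm free on its clockwise side.
- plunger (a joint): Travel in m of the spring plunger in the dark block right of the dial, pressed radially on the rim with 3 to 5 N: 0 on the rim, to +0.002 on the ramp, -0.006 in a notch. The push at the post, 1 to 4 N on the way, rises to 4 to 8 N on a ramp over the last 0.15 rad, then the plunger drops and a tooth stops the dial hard within 3 mm; it locks both ways.
- plunger_knob (a point): Centre of the plunger's red knob (24 mm across, 18 mm long), about 217 mm from the dial's axis and 40 mm above the counter while it rides on the rim. It need not be touched.
- die_mid (a point): Centre of the loose die holder to load: an upright plain aluminium cylinder 32 mm in diameter and 64 mm tall with a blue band and top, 0.14 kg; this point is half-way up, z along its axis. It starts standing on the counter to the left of the press. To keep the fingers clear of the nest's ring, grip it at this point or a little higher.
- die_foot (a point): Centre of the underside of the blue-banded die holder, 32 mm below its centre.
- spare: Loose die holder of the same size with an orange band, to be left alone. Origin under its centre.
- cone_white: White thread cone, 72 mm across, 150 mm tall, left alone. Origin under its centre.
- cone_green: Green thread cone, 72 mm across, 120 mm tall, left alone. Origin under its centre.
- bell: Steel counter bell, 84 mm across, 56 mm tall, left alone. Origin under its centre.
- tape_case: Round yellow tape-measure case, 64 mm across, 20 mm high, left alone. Origin under its centre.
Things that resemble listed ones, but are neither listed nor needed, are in the scene too. What is shaped like the part that bears die_mid but green, pink or purple is not meant.

How it is judged:
By the outcome, as a careful person would: the job done as asked, in the order asked, and still so for the second after the job is handed in, with the robot touching nothing.
It also fails if it takes over 69 s, if anything falls off the work surface, if the arm or the gripper's body presses on something with over 40 N, if the wrist force passes 120 N, or if a joint passes its speed limit or range.

## Working session

There is one attempt and no reset: what is moved stays moved. The work goes in short steps, Python scripts to look and compute and a tool call to move; the robot and the scene stay as the last step left them, time stands still between calls to the robot, and variables do not carry over. Pictures are saved under pics/ and viewed, at most 10 in all, crops included, and the job is handed in when it is done.

Besides the shell and the picture viewer there is one more tool, called after "Request:" as name(argument=value, ...), one argument or row to a line, values as JSON. jog_arm: Moves the arm, as the interface text tells. Shifts and turns lie within -1 to 1; 1 stands for 0.5 m of shift or 30 degrees of turn. Its arguments: {"type":"object","properties":{"commands":{"type":"array","items":{"type":"array","items":{"type":"number","minimum":-1,"maximum":1}}},"grip_force":{"type":"number"}},"required":["commands"]}

```bash
mkdir -p pics; ls; cat > h.py <<'E'
import numpy as np, cv2
from bench import ctrl
from scipy.spatial.transform import Rotation as R
def cam(im):
    f=im["frame"].shape[0]/2/np.tan(np.radians(im["vfov"])/2)
    return f
def ray(im,u,v,T=None):
    f=cam(im); d=np.array([(u-im["cx"])/f,(v-im["cy"])/f,1])
    W=np.linalg.inv(np.array(im["camera_from_world"])) if T is None else T
    return W[:3,3],W[:3,:3]@d
def onz(im,u,v,z,T=None):
    o,d=ray(im,u,v,T); return o+d*(z-o[2])/d[2]
def proj(im,p,T=None):
    M=np.array(im["camera_from_world"]) if T is None else np.linalg.inv(T)
    q=M[:3,:3]@np.array(p)+M[:3,3]; f=cam(im)
    return q[0]/q[2]*f+im["cx"],q[1]/q[2]*f+im["cy"]
E
python3 - <<'E'
from h import *
s=ctrl.get_state(); print({k:np.round(v,3) for k,v in s.items()})
ims=[]
for n in ("scene","side","wrist"):
    im=ctrl.get_image(n); np.save(f"pics/{n}0.npy",im,allow_pickle=True)
    cv2.imwrite(f"pics/{n}0.png",im["frame"][:,:,::-1])
    print(n,{k:np.round(v,4).tolist() for k,v in im.items() if k!="frame"})
E
```

```text
pics
{'time': np.float64(0.0), 'joint_positions': array([-1.324,  0.322, -0.07 ,  1.452,  0.023,  1.371, -0.057]), 'qd': array([0.001, 0.001, 0.   , 0.   , 0.   , 0.   , 0.   ]), 'joint_torque': array([-0.0000e+00, -4.9128e+01, -4.0400e-01, -3.1253e+01, -6.4000e-02,
        4.4000e-02,  0.0000e+00]), 'position': array([0.15 , 0.632, 0.221]), 'tool_rot': array([-3.65e-01, -3.12e+00,  3.00e-03]), 'ft_force': array([-0.386, -0.486,  0.446]), 'torque': array([-0.043,  0.016, -0.006]), 'grip_force': np.float64(0.0), 'grip_width': np.float64(0.997)}
scene {'vfov': 53.2222, 'cx': 251.6401, 'cy': 190.5059, 'camera_from_world': [[-0.8233, 0.5673, 0.0185, 0.3971], [0.3363, 0.5138, -0.7893, -0.1208], [-0.4573, -0.6436, -0.6137, 1.5661], [0.0, 0.0, 0.0, 1.0]]}
side {'vfov': 44.992, 'cx': 267.7141, 'cy': 184.3557, 'camera_from_world': [[-0.9674, -0.2526, -0.0173, 0.494], [-0.172, 0.7059, -0.6871, 0.1384], [0.1857, -0.6617, -0.7264, 1.3847], [0.0, 0.0, 0.0, 1.0]]}
wrist {'vfov': 71.5456, 'cx': 254.8043, 'cy': 190.1029, 'mount': [[-0.0, -0.9659, -0.2587, 0.0702], [1.0, 0.0002, -0.0007, -0.0016], [0.0007, -0.2587, 0.9659, -0.1629], [0.0, 0.0, 0.0, 1.0]]}
```

View pics/scene0.png

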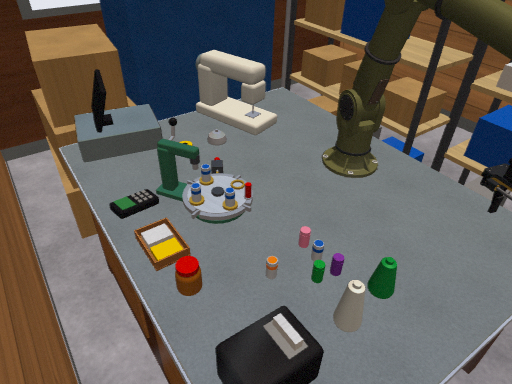

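View pics/side0.png

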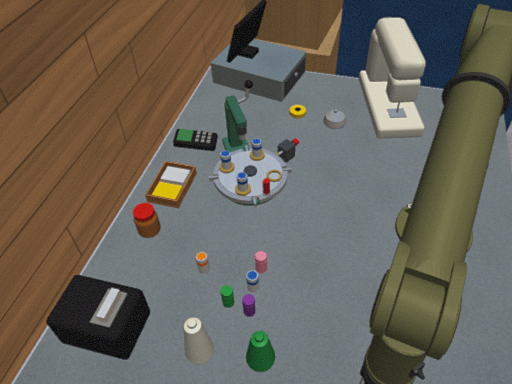

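The loose candidates in the scene view are pink (304,237), blue/silver (318,250), green (318,271), purple (337,264) and orange (272,267). The three blue-banded ones on the dial are fixed. The one that fits is (318,250), which is (252,280) in the side view: plain aluminium with a blue band and top, standing loose on the counter. I'll confirm it in an enlarged crop.

```bash
python3 - <<'E'
from h import *
a=cv2.imread("pics/scene0.png");b=cv2.imread("pics/side0.png")
def c(i,x,y,w,h,k): return cv2.resize(i[y:y+h,x:x+w],None,fx=k,fy=k,interpolation=cv2.INTER_CUBIC)
top=np.hstack([c(a,155,140,100,75,4),c(b,205,90,100,75,4)])
bot=np.hstack([c(a,260,220,100,75,4),c(b,195,240,100,75,4)])
cv2.imwrite("pics/crop0.png",np.vstack([top,bot]))
E
```

```text
(no output)
```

View pics/crop0.png

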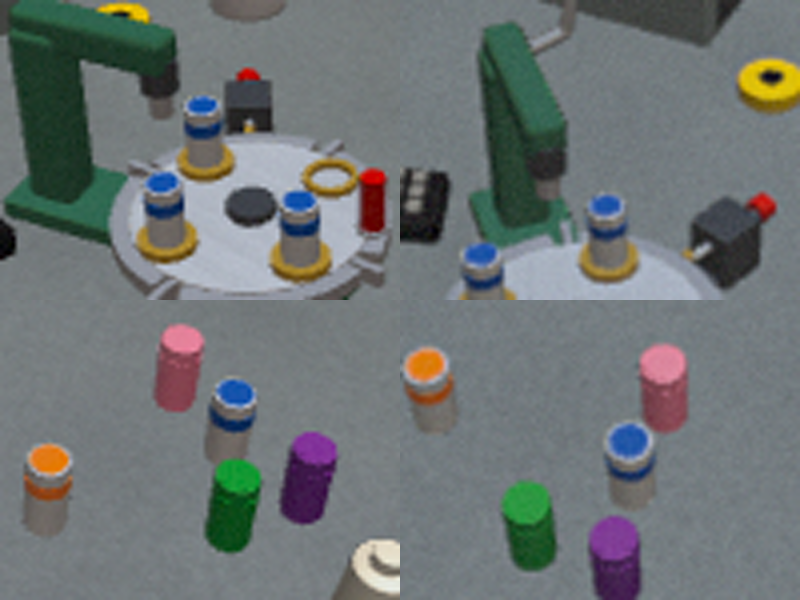

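The crop confirms the target: plain aluminium with a blue band and top at scene (319,243) and side (252,275). Pink, green and purple are decoys, and orange is the spare. Next I triangulate it and the dial.

```bash
python3 - <<'E'
from h import *
from scipy.optimize import least_squares
a=np.load("pics/scene0.npy",allow_pickle=True).item();b=np.load("pics/side0.npy",allow_pickle=True).item()
def tri(ua,ub):
    f=lambda p:np.r_[np.array(proj(a,p))-ua,np.array(proj(b,p))-ub]
    r=least_squares(f,[.3,.5,.1]);return r.x.round(4),r.fun.round(1)
S=lambda x,y:(155+x/4-.4,140+y/4-.4); D=lambda x,y:(205+(x-400)/4-.4,90+y/4-.4)
S2=lambda x,y:(260+x/4-.4,220+(y-300)/4-.4); D2=lambda x,y:(195+(x-400)/4-.4,240+(y-300)/4-.4)
die=tri(S2(236,391),D2(630,441)); print("dietop",die, onz(a,*S2(236,391),.064),onz(b,*D2(630,441),.064))
for n,p,q in (("pink",S2(182,339),D2(663,358)),("purple",S2(314,447),D2(615,533)),("green",S2(238,474),D2(527,497)),("orange",S2(50,460),D2(428,365))):
    print(n,tri(p,q))
f1=tri(S(203,104),D(607,206)); f2=tri(S(163,181),D(482,253)); f3=onz(a,*S(300,200),.114)
print("fixed",f1,f2,f3)
nest=onz(a,*S(330,176),.058); post=onz(a,*S(373,174),.105); hub=onz(a,*S(251,201),.062); kn=tri(S(249,76),D(763,207))
print("nest",nest,"post",post,"hub",hub,"knob",kn)
# model fit: cx,cy,theta(nest angle)
def res(p):
    c=p[:2];e=lambda r,t:c+r*np.array([np.cos(t),np.sin(t)])
    P=[(f,.114) for f in ()]
    out=[]
    for im,px,r,dt,z in ((a,S(203,104),.08,'x',.114),(a,S(163,181),.08,'x',.114),(a,S(300,200),.08,'x',.114),(b,D(607,206),.08,'x',.114),(b,D(482,253),.08,'x',.114),(a,S(330,176),.08,0,.058),(a,S(373,174),.105,-np.pi/4,.105),(a,S(251,201),0,0,.062)):
        c2=[dt] if dt!='x' else [np.pi/2,np.pi,-np.pi/2]
        rr=[np.array(proj(im,[*e(r,p[2]+t),z]))-px for t in c2]
        out+=list(min(rr,key=np.linalg.norm))
    return np.array(out)
h=hub[:2]; t0=np.arctan2(*(nest[:2]-h)[::-1])
r=least_squares(res,[*h,t0],loss='soft_l1');print(r.x,np.degrees(r.x[2]),r.fun.round(1)); c=r.x[:2]
print("knob ang,dist",np.degrees(np.arctan2(*(kn[0][:2]-c)[::-1])),np.linalg.norm(kn[0][:2]-c))
# column: top at z .208 back-end; scene crop top cap approx
for px in (S(55,20),S(62,195)): print("col",onz(a,*px,.208 if px[1]<160 else 0.03)-np.r_[c,0])
print("ram",[ (np.degrees(np.arctan2(v[1],v[0])),np.hypot(*v)) for v in [onz(a,*S(161,114),.130)[:2]-c, onz(b,*D(546,192),.130)[:2]-c]])
E
```

```text
dietop (array([0.4687, 0.3182, 0.0651]), array([-0.2, -0.3, -0. ,  0.3])) [0.46823588 0.31861688 0.064     ] [0.46910297 0.31672855 0.064     ]
pink (array([0.4646, 0.2522, 0.0649]), array([-0.6, -1. , -0.1,  1. ]))
purple (array([0.4593, 0.3866, 0.0647]), array([-0.5, -0.8, -0.2,  0.8]))
green (array([0.521 , 0.376 , 0.0654]), array([-0.5, -0.8, -0.2,  0.9]))
orange (array([0.6188, 0.2936, 0.0627]), array([-0.4, -0.6, -0.1,  0.7]))
fixed (array([ 0.583 , -0.1394,  0.1146]), array([-0.2, -0.3, -0. ,  0.3])) (array([ 0.6636, -0.0609,  0.1151]), array([-0.3, -0.5, -0. ,  0.5])) [0.584796   0.02189339 0.114     ]
nest [ 0.50738968 -0.05466356  0.058     ] post [0.51020784 0.0151353  0.105     ] hub [ 0.58532802 -0.05707607  0.062     ] knob (array([ 0.4757, -0.248 ,  0.0443]), array([ 0.,  0.,  0., -0.]))
[ 0.58409092 -0.05920391  3.12643428] 179.13148931589689 [-0.1 -0.2 -0.3 -0.1 -0.3 -0.1  0.   0.5 -0.2  0.9  0.3 -0.8 -0.   0.2
 -0.  -0.4]
knob ang,dist -119.86083662762654 0.21769831573163886
col [ 0.10344192 -0.12600792  0.208     ]
col [ 0.11588286 -0.13254736  0.03      ]
ram [(np.float64(-54.11279522388012), np.float64(0.0788400095343426)), (np.float64(-56.37811760602699), np.float64(0.08394450747861719))]
```

Positions are consistent to about 1 px. The die is at (0.469, 0.318), the dial axis at (0.584, -0.059), the nest at (0.504, -0.058) and the post at (0.511, 0.016). I'm moving above the die with the closing line turned along x, because pink and purple flank it along y.

Request:
jog_arm(
  commands=[
    [1,0.043,-0.042,0,0,0,-0.17],
    [1,0.086,-0.084,0,0,0,-0.34],
    [1,0.128,-0.126,0,0,0,-0.51],
    [1,0.171,-0.168,0,0,0,-0.68],
    [1,0.214,-0.21,0,0,0,-0.852],
  ],
  grip_force=20,
)

```text
time: 0.57
position: [0.2577, 0.5262, 0.2222]
tool_rot: [-1.052, -2.96, 0.001]
ft_force: [0.1, 0.5, 1.4]
grip_width: 0.999
grip_force: 0.0
```

Request:
jog_arm(
  commands=[
    [1,0.043,-0.042,0,0,0,-0.17],
    [1,0.086,-0.084,0,0,0,-0.34],
    [1,0.128,-0.126,0,0,0,-0.51],
    [1,0.171,-0.168,0,0,0,-0.68],
    [1,0.214,-0.21,0,0,0,-0.852],
  ],
)

```text
time: 0.98
position: [0.3647, 0.4212, 0.2224]
tool_rot: [-1.681, -2.654, 0.0]
ft_force: [0.5, 0.2, 0.3]
grip_width: 0.998
grip_force: 0.0
```

Request:
jog_arm(
  commands=[
    [1,0.043,-0.042,0,0,0,-0.17],
    [1,0.086,-0.084,0,0,0,-0.34],
    [1,0.128,-0.126,0,0,0,-0.51],
    [1,0.171,-0.168,0,0,0,-0.68],
    [1,0.21,-0.209,0,0,0,-0.852],
  ],
)

```text
time: 1.4
position: [0.47, 0.3165, 0.2224]
tool_rot: [2.227, 2.216, -0.0]
ft_force: [0.1, 1.0, 0.3]
grip_width: 1.0
grip_force: 0.0
```

Request:
jog_arm(
  commands=[
    [0.8,0,0,0,0,0,0],
    [0.8,0,0,0,0,0,0],
    [0.8,0,0,0,0,0,0],
    [0.8,0,0,0,0,0,0],
    [0.8,0,0,0,0,0,0],
  ],
)

```text
time: 1.82
position: [0.4679, 0.3193, 0.2224]
tool_rot: [-2.218, -2.224, 0.0]
ft_force: [0.0, 0.3, 0.2]
grip_width: 0.818
grip_force: 0.0
```

```bash
python3 - <<'E'
from h import *
s=ctrl.get_state(); print({k:np.round(v,4) for k,v in s.items() if k in("time","position","tool_rot","ft_force","joint_positions")})
im=ctrl.get_image("wrist"); M=R.from_rotvec(s["tool_rot"]).as_matrix(); print(M.round(3))
T=np.eye(4);T[:3,:3]=M;T[:3,3]=s["position"];T=T@np.array(im["mount"])
np.save("pics/w1.npy",dict(im=im,T=T),allow_pickle=True)
f=im["frame"].copy(); p=proj(im,[.469,.3175,.064],T); print("pred",p)
cv2.imwrite("pics/w1.png",f[:,:,::-1])
E
```

```text
{'time': np.float64(1.8167), 'joint_positions': array([-0.9378,  0.1428,  0.3241,  1.6755, -0.0471,  1.3312, -0.6029]), 'position': array([0.4679, 0.3193, 0.2224]), 'tool_rot': array([-2.2182e+00, -2.2241e+00,  4.0000e-04]), 'ft_force': array([0.0482, 0.2887, 0.181 ])}
[[-0.003  1.    -0.   ]
 [ 1.     0.003  0.   ]
 [ 0.    -0.    -1.   ]]
pred (np.float64(255.79976848034394), np.float64(177.9395609267901))
```

View pics/w1.png

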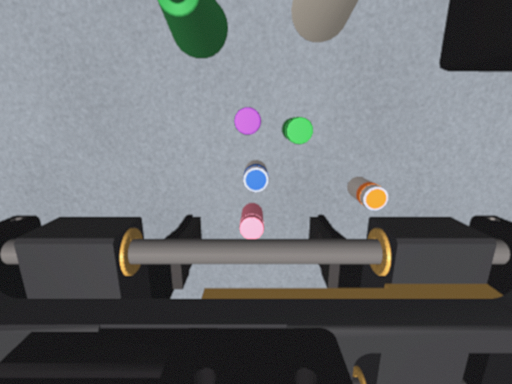

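The blue top is at (256,180) against a predicted (256,178), so within 2 mm. The fingers straddle along x with both sides clear. I'm descending and gripping slightly above mid-height.

Request:
jog_arm(
  commands=[
    [0.7,0.002,-0.004,-0.06,0,0,0],
    [0.7,0.002,-0.004,-0.12,0,0,0],
    [0.7,0.002,-0.004,-0.18,0,0,0],
    [0.7,0.002,-0.004,-0.24,0,0,0],
    [0.7,0.002,-0.004,-0.29,0,0,0],
  ],
)

```text
time: 2.28
position: [0.4687, 0.3163, 0.0756]
tool_rot: [-2.22, -2.223, 0.002]
ft_force: [0.2, -0.4, -0.3]
grip_width: 0.7
grip_force: 0.0
```

Request:
jog_arm(
  commands=[
    [0.7,0,0,-0.04,0,0,0],
    [0.7,0,0,-0.07,0,0,0],
    [0.7,0,0,-0.1,0,0,0],
    [0.7,0,0,-0.115,0,0,0],
    [0.7,0,0,-0.115,0,0,0],
  ],
)

```text
time: 2.7
position: [0.4683, 0.3157, 0.0182]
tool_rot: [-2.22, -2.222, 0.006]
ft_force: [0.2, -0.1, 0.3]
grip_width: 0.702
grip_force: 0.0
```

Request:
jog_arm(
  commands=[
    [0.2,0,0,0,0,0,0],
    [0.2,0,0,0,0,0,0],
    [0.2,0,0,0,0,0,0],
    [0.2,0,0,0,0,0,0],
    [0.2,0,0,0,0,0,0],
  ],
  grip_force=20,
)

```text
time: 3.12
position: [0.4704, 0.3163, 0.0209]
tool_rot: [2.222, 2.221, 0.002]
ft_force: [-0.3, 1.1, -0.2]
grip_width: 0.41
grip_force: 0.0
```

Request:
jog_arm(
  commands=[
    [0.2,0,0,0,0,0,0],
    [0.2,0,0,0,0,0,0],
    [0.2,0,0,0,0,0,0],
    [0.2,0,0,0,0,0,0],
    [0.2,0,0,0,0,0,0],
  ],
)

```text
time: 3.53
position: [0.47, 0.3162, 0.0207]
tool_rot: [-2.222, -2.221, -0.001]
ft_force: [-1.7, -0.5, 5.2]
grip_width: 0.361
grip_force: 20.0
```

Gripped at 31.4 mm opening. Lifting.

Request:
jog_arm(
  commands=[
    [0.2,0,0,0.04,0,0,0],
    [0.2,0,0,0.1,0,0,0],
    [0.2,0,0,0.17,0,0,0],
    [0.2,0,0,0.24,0,0,0],
    [0.2,0,0,0.3,0,0,0],
  ],
)

```text
time: 3.95
position: [0.4703, 0.3158, 0.1718]
tool_rot: [2.222, 2.22, 0.001]
ft_force: [1.0, 0.2, -2.7]
grip_width: 0.361
grip_force: 20.0
```

Request:
jog_arm(
  commands=[
    [0.2,0.007,-0.03,0,0,0,0],
    [0.2,0.014,-0.09,0,0,0,0],
    [0.2,0.02,-0.15,0,0,0,0],
    [0.2,0.027,-0.21,0,0,0,0],
    [0.2,0.034,-0.27,0,0,0,0],
  ],
)

```text
time: 4.37
position: [0.4867, 0.179, 0.1691]
tool_rot: [2.222, 2.221, -0.001]
ft_force: [1.2, -0.3, -1.3]
grip_width: 0.364
grip_force: 20.0
```

Request:
jog_arm(
  commands=[
    [0.2,0.007,-0.06,0,0,0,0],
    [0.2,0.014,-0.12,0,0,0,0],
    [0.2,0.02,-0.18,0,0,0,0],
    [0.2,0.027,-0.23,0,0,0,0],
    [0.2,0.034,-0.26,0,0,0,0],
  ],
)

```text
time: 4.78
position: [0.5036, 0.0467, 0.1693]
tool_rot: [2.226, 2.216, -0.002]
ft_force: [0.2, -0.2, -1.4]
grip_width: 0.361
grip_force: 20.0
```

Request:
jog_arm(
  commands=[
    [0.2,0,-0.1,0,0,0,0],
    [0.2,0,-0.18,0,0,0,0],
    [0.2,0,-0.218,0,0,0,0],
    [0.2,0,-0.218,0,0,0,0],
    [0.2,0,-0.218,0,0,0,0],
  ],
)

```text
time: 5.2
position: [0.5033, -0.0603, 0.1694]
tool_rot: [-2.227, -2.216, 0.001]
ft_force: [-1.1, 1.1, -1.9]
grip_width: 0.36
grip_force: 20.0
```

```bash
python3 - <<'E'
from h import *
s=ctrl.get_state(); print({k:np.round(v,4) for k,v in s.items() if k in("time","position","tool_rot","ft_force","joint_positions")})
def c(i,x,y,w,h,k): return cv2.resize(i[y:y+h,x:x+w],None,fx=k,fy=k,interpolation=cv2.INTER_CUBIC)
im=ctrl.get_image("wrist"); M=R.from_rotvec(s["tool_rot"]).as_matrix()
T=np.eye(4);T[:3,:3]=M;T[:3,3]=s["position"];T=T@np.array(im["mount"])
a=ctrl.get_image("scene");b=ctrl.get_image("side")
np.save("pics/w2.npy",dict(im=im,T=T,a=a,b=b,s=s),allow_pickle=True)
A=c(a["frame"],180,130,100,75,4);B=c(b["frame"],225,125,100,75,4);W=c(im["frame"],56,84,400,300,2)[:300*2]
W=cv2.resize(im["frame"],(400,300))
W2=c(im["frame"],180,130,160,120,2.5)
cv2.imwrite("pics/c2.png",np.vstack([np.hstack([A,B]),np.hstack([W,W2])])[:,:,::-1])
E
```

```text
{'time': np.float64(5.2), 'joint_positions': array([-0.5517,  0.0447,  0.6402,  1.8916, -0.0282,  1.2149,  0.0927]), 'position': array([ 0.5033, -0.0603,  0.1694]), 'tool_rot': array([-2.2269e+00, -2.2156e+00,  9.0000e-04]), 'ft_force': array([-1.0648,  1.093 , -1.8989])}
```

View pics/c2.png

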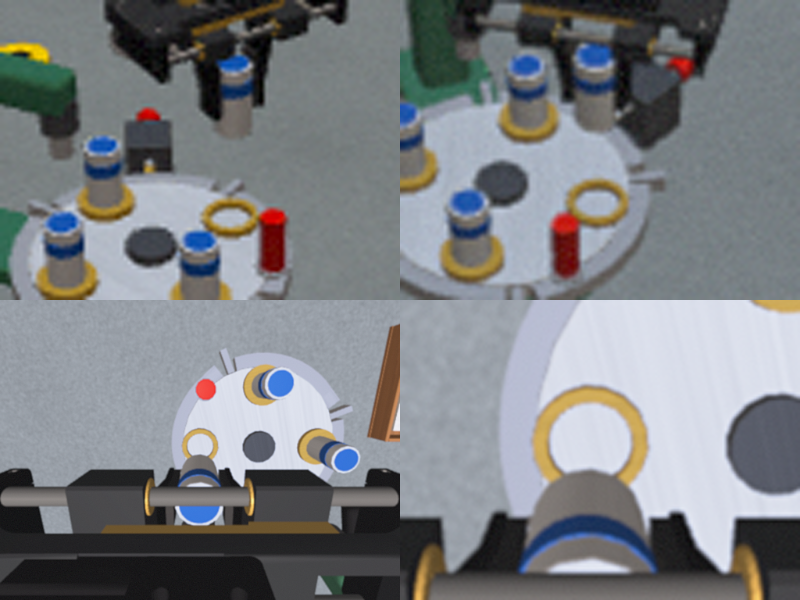

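The die is upright in the fingers and the ring is clear. The ring centres are at crop (230,217), (597,203) and (590,443). I'll work out the offset between the held die and the nest from all three views.

```bash
python3 - <<'E'
from h import *
from scipy.optimize import least_squares
d=np.load("pics/w2.npy",allow_pickle=True).item(); a,b,im,T,s=(d[k] for k in("a","b","im","T","s"))
A=lambda x,y:(180+x/4-.4,130+y/4-.4);B=lambda x,y:(225+(x-400)/4-.4,125+y/4-.4);W=lambda x,y:(180+(x-400)/2.5-.3,130+(y-300)/2.5-.3)
for n,v in (("scene",onz(a,*A(230,217),.058)),("side",onz(b,*B(597,203),.058)),("wrist",onz(im,*W(590,443),.058,T))): print(n,v.round(4))
f=lambda p:np.r_[np.array(proj(a,p))-A(236,64),np.array(proj(b,p))-B(594,55)]
r=least_squares(f,[.5,-.05,.2]);print("held top",r.x.round(4),r.fun.round(1),"tcp",s["position"].round(4))
z=s["position"][2]-.0207+.064
print(onz(a,*A(236,64),z),onz(b,*B(594,55),z), "wrist top", onz(im,198/400*512-.5,(511-300)/300*384-.5,z,T))
print("post",onz(a,*A(273,215),.105),onz(b,*B(566,221),.105), onz(im,206/400*512-.3,89/300*384-.3,.105,T))
print("hub",onz(b,*B(502,182),.062),onz(a,*A(151,245),.062),onz(im,*W(778,443),.062,T))
E
```

```text
scene [ 0.5082 -0.0534  0.058 ]
side [ 0.5043 -0.0572  0.058 ]
wrist [ 0.5042 -0.0616  0.058 ]
held top [ 0.504  -0.0519  0.2146] [-0.4 -0.7 -0.   0.8] tcp [ 0.5033 -0.0603  0.1694]
[ 0.50369616 -0.05010901  0.21265514] [ 0.50542933 -0.05735327  0.21265514] wrist top [ 0.50230907 -0.06509506  0.21265514]
post [0.51097652 0.01626956 0.105     ] [0.51077572 0.01141707 0.105     ] [0.51064084 0.01241364 0.105     ]
hub [ 0.58311169 -0.05834266  0.062     ] [ 0.58812839 -0.05232869  0.062     ] [ 0.58284862 -0.06093022  0.062     ]
```

The views disagree by 3 mm because the arm was still settling. I'll lower to just above the ring, let it settle, and measure again by colour segmentation.

Request:
jog_arm(
  commands=[
    [0.2,0.001,0,-0.04,0,0,0],
    [0.2,0.001,0,-0.08,0,0,0],
    [0.2,0.001,0,-0.12,0,0,0],
    [0.2,0.001,0,-0.15,0,0,0],
    [0.2,0.001,0,-0.156,0,0,0],
  ],
)

```text
time: 5.77
position: [0.5023, -0.0563, 0.0892]
tool_rot: [-2.216, -2.222, 0.006]
ft_force: [-0.9, 0.7, -1.8]
grip_width: 0.365
grip_force: 20.0
```

Request:
jog_arm(
  commands=[
    [0.2,0,0,0,0,0,0],
    [0.2,0,0,0,0,0,0],
    [0.2,0,0,0,0,0,0],
    [0.2,0,0,0,0,0,0],
    [0.2,0,0,0,0,0,0],
  ],
)

```text
time: 6.18
position: [0.5052, -0.0579, 0.093]
tool_rot: [2.221, 2.221, 0.002]
ft_force: [0.8, 1.3, -0.4]
grip_width: 0.361
grip_force: 20.0
```

```bash
python3 - <<'E'
from h import *
s0=ctrl.get_state()
a=ctrl.get_image("scene");b=ctrl.get_image("side");s=ctrl.get_state();im=ctrl.get_image("wrist")
print(s0["position"].round(4),s["position"].round(4),s["tool_rot"].round(4),s["ft_force"].round(1))
M=R.from_rotvec(s["tool_rot"]).as_matrix();T=np.eye(4);T[:3,:3]=M;T[:3,3]=s["position"];T=T@np.array(im["mount"])
np.save("pics/w3.npy",dict(im=im,T=T,a=a,b=b,s=s),allow_pickle=True)
for n,i,TT,roi in (("scene",a,None,(180,140,265,225)),("side",b,None,(200,110,310,215)),("wrist",im,T,(150,50,512,300))):
    h=cv2.cvtColor(i["frame"],cv2.COLOR_RGB2HSV)
    m=((h[...,0]>100)&(h[...,0]<125)&(h[...,1]>150)&(h[...,2]>150)).astype(np.uint8)
    k=np.zeros_like(m);k[roi[1]:roi[3],roi[0]:roi[2]]=1;m*=k
    N,L,st,ce=cv2.connectedComponentsWithStats(m)
    for j in range(1,N):
        if st[j,4]>12: print(n,ce[j].round(1),st[j,2:],[onz(i,*ce[j],z,TT)[:2].round(4).tolist() for z in (.114,.134)])
def c(i,x,y,w,h,k): return cv2.resize(i[y:y+h,x:x+w],None,fx=k,fy=k,interpolation=cv2.INTER_CUBIC)
A=c(a["frame"],180,140,100,75,4);B=c(b["frame"],210,125,100,75,4)
W=cv2.resize(im["frame"],(400,300)); W2=c(im["frame"],180,130,160,120,2.5)
cv2.imwrite("pics/c3.png",np.vstack([np.hstack([A,B]),np.hstack([W,W2])])[:,:,::-1])
E
```

```text
[ 0.5052 -0.0579  0.093 ] [ 0.5049 -0.058   0.0927] [2.2213e+00 2.2207e+00 1.5000e-03] [ 0.4  0.2 -0.9]
scene [205.2 165.8] [ 7  4 20] [[0.584, -0.1376], [0.5974, -0.1113]]
scene [238.3 165.5] [ 7  4 15] [[0.4879, -0.0769], [0.504, -0.0521]]
scene [195.1 185.1] [ 7  5 27] [[0.6647, -0.0585], [0.676, -0.0343]]
scene [229.4 189.7] [ 8  5 29] [[0.5856, 0.0219], [0.599, 0.044]]
side [225.  152.9] [ 7  5 27] [[0.6652, -0.0641], [0.6568, -0.0439]]
side [273.  157.5] [ 7  4 21] [[0.5123, -0.0793], [0.507, -0.0587]]
side [241.6 174.9] [ 8  5 29] [[0.5856, 0.0173], [0.5787, 0.0359]]
wrist [413.7 104.7] [  50   52 2030] [[0.5853, 0.0176], [0.5739, 0.0167]]
wrist [254.7 272.5] [ 50  21 822] [[0.5047, -0.0782], [0.5047, -0.0656]]
```

View pics/c3.png

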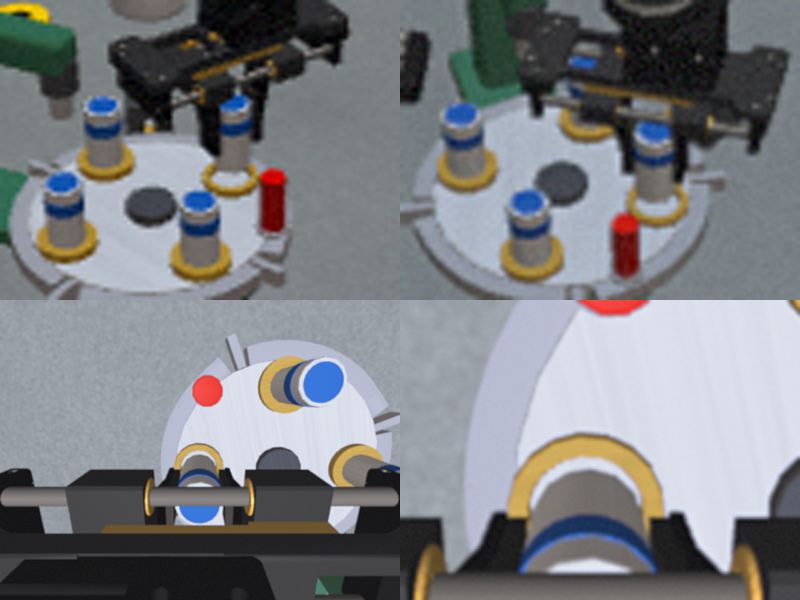

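```bash
python3 - <<'E'
from h import *
d=np.load("pics/w3.npy",allow_pickle=True).item(); a,b,im,T,s=(d[k] for k in("a","b","im","T","s"))
W=lambda x,y:(180+(x-400)/2.5-.3,130+(y-300)/2.5-.3)
print("ring far",onz(im,*W(586,435),.058,T),"L",onz(im,*W(510,511),.058,T),"R",onz(im,*W(663,511),.058,T))
print("foot far",onz(im,*W(587,468),.072,T))
fl=W(528,500);print(onz(im,*fl,.08,T),onz(im,*W(643,500),.08,T))
# fixed die ring model predicted vs actual in wrist: top of fixed f3 and its ring
# scene columns profile: rows of held die body & fixed dies
for n,i,rows,cols in (("scene",a,range(174,182,2),range(229,247)),("scene fixed3",a,range(196,203,2),range(221,239)),):
    for r in rows: print(n,r,[int(v) for v in i["frame"][r,cols.start:cols.stop].mean(1)])
for n,i in (("scene",a),("side",b)):
  for c0 in ((.505,-.058),(.505,-.054)):
    print(n,c0,"foot",np.round(proj(i,[*c0,.072]),1),"mid",np.round(proj(i,[*c0,.10]),1),"top",np.round(proj(i,[*c0,.136]),1),"ring",np.round(proj(i,[.5045,-.058,.058]),1),"f3mid",np.round(proj(i,[.585,.021,.075]),1))
E
```

```text
ring far [ 0.50433496 -0.03706134  0.058     ] L [ 0.48040971 -0.06163244  0.058     ] R [ 0.52853487 -0.06167163  0.058     ]
foot far [ 0.50463182 -0.0434157   0.072     ]
[ 0.48821074 -0.05032018  0.08      ] [ 0.52020913 -0.0503454   0.08      ]
scene 174 [121, 43, 8, 10, 13, 13, 78, 108, 98, 95, 104, 104, 102, 63, 23, 14, 65, 120]
scene 176 [165, 79, 21, 0, 6, 19, 76, 105, 107, 106, 105, 99, 101, 111, 125, 129, 130, 129]
scene 178 [195, 193, 192, 92, 24, 15, 78, 106, 111, 111, 108, 100, 101, 109, 124, 129, 131, 130]
scene 180 [193, 191, 193, 195, 135, 100, 104, 108, 107, 111, 105, 103, 102, 123, 154, 152, 136, 128]
scene fixed3 196 [184, 193, 195, 158, 74, 49, 48, 59, 60, 73, 59, 52, 42, 76, 181, 191, 191, 190]
scene fixed3 198 [188, 193, 193, 192, 115, 76, 55, 51, 49, 45, 47, 44, 71, 118, 184, 193, 191, 193]
scene fixed3 200 [191, 192, 188, 162, 105, 101, 104, 108, 108, 105, 106, 102, 102, 101, 150, 187, 191, 191]
scene fixed3 202 [194, 180, 134, 119, 102, 100, 103, 104, 105, 104, 107, 105, 102, 101, 122, 119, 153, 191]
scene (0.505, -0.058) foot [237.1 179.7] mid [237.1 173.1] top [237.  164.3] ring [237.3 182.8] f3mid [229.6 199. ]
scene (0.505, -0.054) foot [237.8 180.2] mid [237.7 173.6] top [237.7 164.9] ring [237.3 182.8] f3mid [229.6 199. ]
side (0.505, -0.058) foot [273.7 172. ] mid [273.6 165.7] top [273.5 157.3] ring [273.9 175.2] f3mid [242.2 184.7]
side (0.505, -0.054) foot [273.4 172.9] mid [273.3 166.6] top [273.2 158.1] ring [273.9 175.2] f3mid [242.2 184.7]
```

```bash
python3 - <<'E'
from h import *
d=np.load("pics/w3.npy",allow_pickle=True).item(); a,b,im=d["a"],d["b"],d["im"]
def c(i,x,y,w,h,k): return cv2.resize(i["frame"][y:y+h,x:x+w],None,fx=k,fy=k,interpolation=cv2.INTER_CUBIC)
cv2.imwrite("pics/c4.png",np.vstack([np.hstack([c(a,222,158,40,30,10),c(b,252,150,40,30,10)]),cv2.resize(np.hstack([im["frame"][168:248,210:310],im["frame"][168:248,210:310]*0]),None,fx=4,fy=3.75,interpolation=cv2.INTER_CUBIC)])[:,:,::-1])
E
```

```text
(no output)
```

View pics/c4.png

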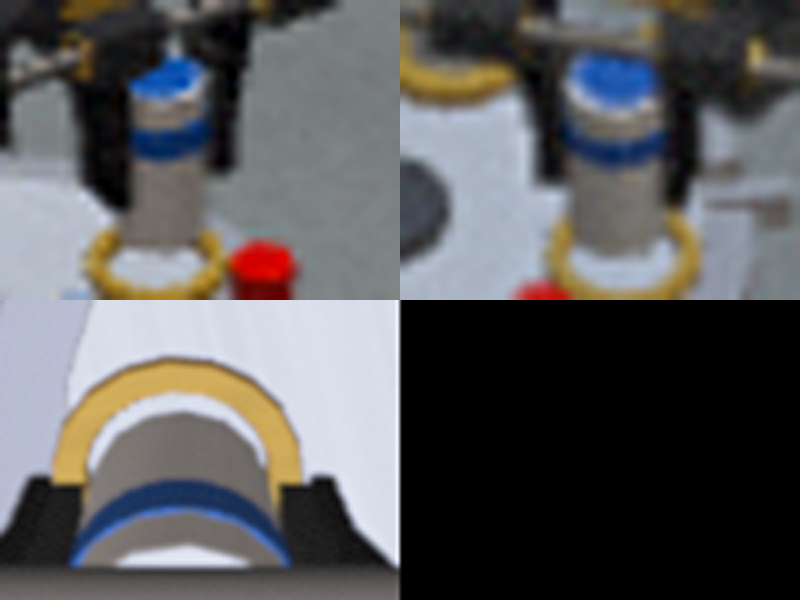

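In the enlarged crop, x is aligned in all views. The held die sits about 3 mm too far in +y relative to the ring (wrist view 2.7 mm; scene and side views agree in sign). I'll shift -3.5 mm in y, then lower gently while watching the force.

Request:
jog_arm(
  commands=[
    [0.2,0,-0.007,0,0,0,0],
    [0.2,0,-0.007,0,0,0,0],
    [0.2,0,-0.007,0,0,0,0],
    [0.2,0,-0.007,-0.006,0,0,0],
    [0.2,0,-0.007,-0.012,0,0,0],
  ],
)

```text
time: 6.75
position: [0.5046, -0.0615, 0.086]
tool_rot: [2.222, 2.221, 0.001]
ft_force: [-0.5, -0.2, -0.7]
grip_width: 0.363
grip_force: 20.0
```

Request:
jog_arm(
  commands=[
    [0.2,0,0,-0.004,0,0,0],
    [0.2,0,0,-0.009,0,0,0],
    [0.2,0,0,-0.014,0,0,0],
    [0.2,0,0,-0.018,0,0,0],
    [0.2,0,0,-0.02,0,0,0],
  ],
)

```text
time: 7.17
position: [0.5043, -0.0615, 0.0757]
tool_rot: [-2.222, -2.221, 0.001]
ft_force: [0.9, 0.2, -1.6]
grip_width: 0.362
grip_force: 20.0
```

Request:
jog_arm(
  commands=[
    [0.2,0,0,-0.002,0,0,0],
    [0.2,0,0,-0.004,0,0,0],
    [0.2,0,0,-0.006,0,0,0],
    [0.2,0,0,-0.006,0,0,0],
    [0.2,0,0,-0.006,0,0,0],
  ],
)

```text
time: 7.58
position: [0.5045, -0.0615, 0.0731]
tool_rot: [2.222, 2.221, 0.0]
ft_force: [0.4, -0.9, -1.9]
grip_width: 0.362
grip_force: 20.0
```

The foot is now about 5 mm below the ring top with no contact force, so it's in the nest. Lowering the last 2–3 mm.

Request:
jog_arm(
  commands=[
    [0.2,0,0,-0.001,0,0,0],
    [0.2,0,0,-0.002,0,0,0],
    [0.2,0,0,-0.003,0,0,0],
    [0.2,0,0,-0.004,0,0,0],
    [0.2,0,0,-0.004,0,0,0],
  ],
)

```text
time: 8.0
position: [0.5044, -0.0615, 0.071]
tool_rot: [-2.222, -2.221, 0.0]
ft_force: [-0.8, -0.1, -1.5]
grip_width: 0.361
grip_force: 20.0
```

Request:
jog_arm(
  commands=[
    [0.2,0,0,-0.0005,0,0,0],
    [0.2,0,0,-0.001,0,0,0],
    [0.2,0,0,-0.001,0,0,0],
    [0.2,0,0,-0.001,0,0,0],
    [0.2,0,0,-0.001,0,0,0],
  ],
)

```text
time: 8.42
position: [0.5045, -0.0616, 0.0707]
tool_rot: [2.222, 2.221, 0.0]
ft_force: [-0.9, 0.8, -1.0]
grip_width: 0.363
grip_force: 20.0
```

Request:
jog_arm(
  commands=[
    [0.2,0,0,-0.001,0,0,0],
    [0.2,0,0,-0.001,0,0,0],
    [0.2,0,0,-0.002,0,0,0],
    [0.2,0,0,-0.002,0,0,0],
    [0.2,0,0,-0.002,0,0,0],
  ],
)

```text
time: 8.83
position: [0.5045, -0.0615, 0.0706]
tool_rot: [-2.222, -2.221, -0.001]
ft_force: [-4.1, -0.1, 8.6]
grip_width: 0.361
grip_force: 20.0
```

Request:
jog_arm(
  commands=[
    [0.42,0,0,0,0,0,0],
    [0.5,0,0,0,0,0,0],
    [0.55,0,0,0,0,0,0],
    [0.6,0,0,0,0,0,0],
    [0.6,0,0,0,0,0,0],
  ],
)

```text
time: 9.25
position: [0.5044, -0.0615, 0.0694]
tool_rot: [2.222, 2.221, -0.0]
ft_force: [0.7, -0.0, -0.4]
grip_width: 0.575
grip_force: 0.0
```

Request:
jog_arm(
  commands=[
    [0.6,0,0,0.02,0,0,0],
    [0.6,0,0,0.06,0,0,0],
    [0.6,0,0,0.11,0,0,0],
    [0.6,0,0,0.16,0,0,0],
    [0.6,0,0,0.2,0,0,0],
  ],
)

```text
time: 9.67
position: [0.505, -0.0618, 0.1721]
tool_rot: [2.221, 2.22, 0.002]
ft_force: [-0.1, 0.7, 0.2]
grip_width: 0.603
grip_force: 0.0
```

Request:
jog_arm(
  commands=[
    [0,0,0.06,0,0,0,0],
    [0,0.005,0.12,0,0,0,0],
    [0,0.01,0.17,0,0,0,0],
    [0,0.013,0.21,0,0,0,0],
    [0,0.013,0.223,0,0,0,0],
  ],
)

```text
time: 10.08
position: [0.5111, 0.0539, 0.1703]
tool_rot: [-2.216, -2.226, -0.002]
ft_force: [0.4, 0.4, 0.8]
grip_width: 0.31
grip_force: 0.0
```

```bash
python3 - <<'E'
from h import *
a=ctrl.get_image("scene");b=ctrl.get_image("side");s=ctrl.get_state();im=ctrl.get_image("wrist")
print(s["time"],s["position"].round(4),s["ft_force"].round(1),s["grip_width"])
M=R.from_rotvec(s["tool_rot"]).as_matrix();T=np.eye(4);T[:3,:3]=M;T[:3,3]=s["position"];T=T@np.array(im["mount"])
np.save("pics/w5.npy",dict(im=im,T=T,a=a,b=b,s=s),allow_pickle=True)
def c(i,x,y,w,h,k): return cv2.resize(i[y:y+h,x:x+w],None,fx=k,fy=k,interpolation=cv2.INTER_CUBIC)
A=c(a["frame"],180,140,100,75,4);B=c(b["frame"],210,125,100,75,4)
W=cv2.resize(im["frame"],(400,300)); W2=c(im["frame"],180,130,160,120,2.5)
cv2.imwrite("pics/c5.png",np.vstack([np.hstack([A,B]),np.hstack([W,W2])])[:,:,::-1])
E
```

```text
10.1833 [0.511  0.0509 0.1699] [ 0.3 -0.5 -0.2] 0.21438995016641757
```

View pics/c5.png

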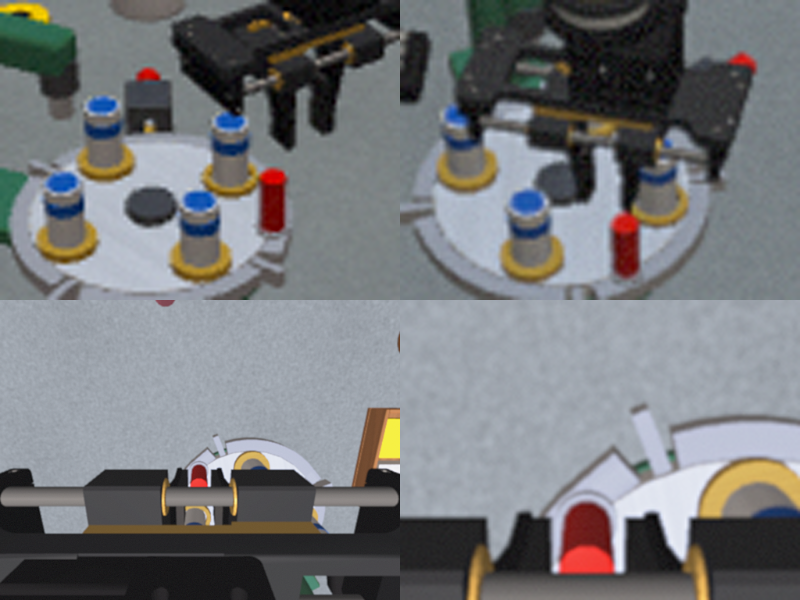

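The scene crop shows the die seated upright in its ring at (230,150), and the gripper is closed just clockwise of the post. I'm lowering the closed fingers beside the post.

Request:
jog_arm(
  commands=[
    [0,0,0,-0.04,0,0,0],
    [0,0,0,-0.09,0,0,0],
    [0,0,0,-0.14,0,0,0],
    [0,0,0,-0.18,0,0,0],
    [0,0,0,-0.19,0,0,0],
  ],
)

```text
time: 10.65
position: [0.5085, 0.0471, 0.0717]
tool_rot: [-2.224, -2.216, 0.009]
ft_force: [-1.6, -0.0, -0.6]
grip_width: 0.004
grip_force: 0.0
```

Request:
jog_arm(
  commands=[
    [0,0,-0.004,0,0,0,0],
    [0,0,-0.008,0,0,0,0],
    [0,0,-0.012,0,0,0,0],
    [0,0,-0.016,0,0,0,0],
    [0,0,-0.02,0,0,0,0],
  ],
)

```text
time: 11.07
position: [0.5119, 0.0397, 0.0758]
tool_rot: [2.221, 2.22, 0.003]
ft_force: [0.4, -0.2, -0.6]
grip_width: 0.003
grip_force: 0.0
```

Request:
jog_arm(
  commands=[
    [0,0,-0.004,0,0,0,0],
    [0,0,-0.008,0,0,0,0],
    [0,0,-0.012,0,0,0,0],
    [0,0,-0.016,0,0,0,0],
    [0,0,-0.02,0,0,0,0],
  ],
)

```text
time: 11.48
position: [0.5107, 0.0338, 0.0749]
tool_rot: [-2.217, -2.22, -0.005]
ft_force: [-2.8, 9.5, 3.7]
grip_width: 0.003
grip_force: 5.1
```

Request:
jog_arm(
  commands=[
    [0,0,0,0,0,0,0],
    [0,0,0,0,0,0,0],
    [0,0,0,0,0,0,0],
    [0,0,0,0,0,0,0],
    [0,0,0,0,0,0,0],
  ],
)

```text
time: 11.9
position: [0.5105, 0.0337, 0.0749]
tool_rot: [-2.217, -2.221, -0.004]
ft_force: [-1.4, 7.6, 3.2]
grip_width: 0.002
grip_force: 3.8
```

```bash
python3 - <<'E'
from h import *
a=ctrl.get_image("scene");b=ctrl.get_image("side");s=ctrl.get_state();im=ctrl.get_image("wrist")
print(s["time"],s["position"].round(4),s["ft_force"].round(1),s["torque"].round(2),s["grip_width"])
def c(i,x,y,w,h,k): return cv2.resize(i[y:y+h,x:x+w],None,fx=k,fy=k,interpolation=cv2.INTER_CUBIC)
A=c(a["frame"],180,140,100,75,4);B=c(b["frame"],210,125,100,75,4)
W=cv2.resize(im["frame"],(400,300)); W2=c(im["frame"],180,180,160,120,2.5)
cv2.imwrite("pics/c6.png",np.vstack([np.hstack([A,B]),np.hstack([W,W2])])[:,:,::-1])
E
```

```text
12.0 [0.5105 0.0337 0.0749] [-2.5  7.3  3.2] [ 1.53  0.52 -0.03] 0.0037794562179026456
```

View pics/c6.png

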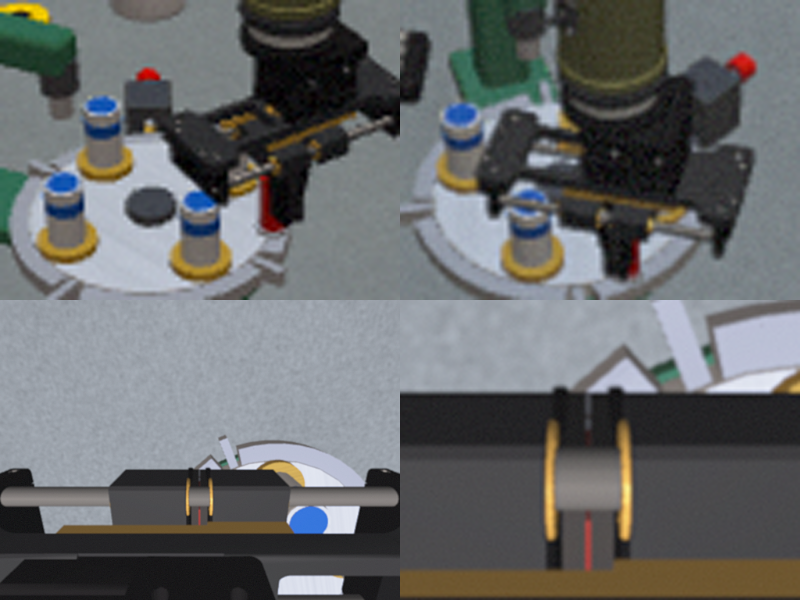

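The fingers sit squarely on the post, with about 7.5 N of static resistance at an oblique angle. I'll follow the tangent in small steps.

Request:
jog_arm(
  commands=[
    [0,-0.002,-0.001,0,0,0,0],
    [0,-0.004,-0.002,0,0,0,0],
    [0,-0.006,-0.003,0,0,0,0],
    [0,-0.008,-0.004,0,0,0,0],
    [0,-0.008,-0.004,0,0,0,0],
  ],
)

```text
time: 12.47
position: [0.5071, 0.0306, 0.0749]
tool_rot: [-2.219, -2.222, -0.004]
ft_force: [-0.6, 5.6, 0.6]
grip_width: 0.005
grip_force: 2.7
```

Request:
jog_arm(
  commands=[
    [0,-0.001,-0.001,0,0,0,0],
    [0,-0.002,-0.002,0,0,0,0],
    [0,-0.003,-0.003,0,0,0,0],
    [0,-0.004,-0.004,0,0,0,0],
    [0,-0.004,-0.004,0,0,0,0],
  ],
)

```text
time: 12.88
position: [0.5053, 0.0286, 0.0749]
tool_rot: [-2.219, -2.222, -0.004]
ft_force: [-0.1, 4.8, 1.4]
grip_width: 0.005
grip_force: 2.7
```

It's turning with a steady 5 N. Continuing along the arc.

Request:
jog_arm(
  commands=[
    [0,-0.002,-0.003,0,0,0,0],
    [0,-0.004,-0.006,0,0,0,0],
    [0,-0.006,-0.009,0,0,0,0],
    [0,-0.009,-0.012,0,0,0,0],
    [0,-0.012,-0.016,0,0,0,0],
  ],
)

```text
time: 13.3
position: [0.4992, 0.0209, 0.0749]
tool_rot: [-2.218, -2.222, -0.005]
ft_force: [-0.6, 6.2, 1.4]
grip_width: 0.001
grip_force: 2.9
```

Request:
jog_arm(
  commands=[
    [0,-0.002,-0.003,0,0,0,0],
    [0,-0.004,-0.006,0,0,0,0],
    [0,-0.006,-0.009,0,0,0,0],
    [0,-0.008,-0.012,0,0,0,0],
    [0,-0.01,-0.016,0,0,0,0],
  ],
)

```text
time: 13.72
position: [0.4942, 0.0131, 0.0749]
tool_rot: [-2.218, -2.222, -0.005]
ft_force: [-1.4, 7.2, 1.6]
grip_width: 0.005
grip_force: 3.3
```

Request:
jog_arm(
  commands=[
    [0,-0.002,-0.002,0,0,0,0],
    [0,-0.004,-0.004,0,0,0,0],
    [0,-0.006,-0.006,0,0,0,0],
    [0,-0.007,-0.008,0,0,0,0],
    [0,-0.008,-0.01,0,0,0,0],
  ],
)

```text
time: 14.13
position: [0.4903, 0.0061, 0.0749]
tool_rot: [-2.221, -2.222, -0.002]
ft_force: [-0.1, 5.3, 0.6]
grip_width: 0.006
grip_force: 2.7
```

Request:
jog_arm(
  commands=[
    [0,-0.001,-0.001,0,0,0,0],
    [0,-0.002,-0.002,0,0,0,0],
    [0,-0.003,-0.003,0,0,0,0],
    [0,-0.003,-0.004,0,0,0,0],
    [0,-0.003,-0.005,0,0,0,0],
  ],
)

```text
time: 14.55
position: [0.489, 0.0036, 0.0749]
tool_rot: [-2.221, -2.222, -0.003]
ft_force: [0.7, 4.5, 0.7]
grip_width: 0.005
grip_force: 2.8
```

Request:
jog_arm(
  commands=[
    [0,-0.001,-0.001,0,0,0,0],
    [0,-0.002,-0.002,0,0,0,0],
    [0,-0.003,-0.003,0,0,0,0],
    [0,-0.003,-0.004,0,0,0,0],
    [0,-0.003,-0.005,0,0,0,0],
  ],
)

```text
time: 14.97
position: [0.4877, 0.0009, 0.0749]
tool_rot: [2.221, 2.222, 0.003]
ft_force: [0.8, 4.0, 0.2]
grip_width: 0.001
grip_force: 2.7
```

Request:
jog_arm(
  commands=[
    [0,0,-0.001,0,0,0,0],
    [0,-0.001,-0.002,0,0,0,0],
    [0,-0.002,-0.003,0,0,0,0],
    [0,-0.002,-0.004,0,0,0,0],
    [0,-0.002,-0.005,0,0,0,0],
  ],
)

```text
time: 15.38
position: [0.4867, -0.0014, 0.0749]
tool_rot: [2.221, 2.222, 0.004]
ft_force: [1.2, 5.2, 0.6]
grip_width: 0.007
grip_force: 2.8
```

Request:
jog_arm(
  commands=[
    [0,0,-0.001,0,0,0,0],
    [0,-0.001,-0.002,0,0,0,0],
    [0,-0.002,-0.003,0,0,0,0],
    [0,-0.002,-0.004,0,0,0,0],
    [0,-0.002,-0.005,0,0,0,0],
  ],
)

```text
time: 15.8
position: [0.4857, -0.0037, 0.0749]
tool_rot: [2.221, 2.222, 0.004]
ft_force: [2.1, 5.0, 0.4]
grip_width: 0.008
grip_force: 3.1
```

Request:
jog_arm(
  commands=[
    [0,0,-0.001,0,0,0,0],
    [0,-0.001,-0.002,0,0,0,0],
    [0,-0.002,-0.003,0,0,0,0],
    [0,-0.002,-0.004,0,0,0,0],
    [0,-0.002,-0.005,0,0,0,0],
  ],
)

```text
time: 16.22
position: [0.4848, -0.0061, 0.0749]
tool_rot: [2.221, 2.222, 0.004]
ft_force: [1.7, 5.3, -0.6]
grip_width: 0.002
grip_force: 3.2
```

Stiffness is about 3 N/mm, so 2.5 mm calls in pairs keep below 25 N even at the hard stop.

Request:
jog_arm(
  commands=[
    [0,0,-0.001,0,0,0,0],
    [0,-0.001,-0.002,0,0,0,0],
    [0,-0.001,-0.003,0,0,0,0],
    [0,-0.002,-0.004,0,0,0,0],
    [0,-0.002,-0.005,0,0,0,0],
  ],
)

```text
time: 16.63
position: [0.4839, -0.0085, 0.0749]
tool_rot: [2.221, 2.222, 0.005]
ft_force: [1.9, 6.1, 0.2]
grip_width: 0.005
grip_force: 3.5
```

Request:
jog_arm(
  commands=[
    [0,0,-0.001,0,0,0,0],
    [0,-0.001,-0.002,0,0,0,0],
    [0,-0.001,-0.003,0,0,0,0],
    [0,-0.001,-0.004,0,0,0,0],
    [0,-0.001,-0.005,0,0,0,0],
  ],
)

```text
time: 17.05
position: [0.4833, -0.0107, 0.0749]
tool_rot: [-2.22, -2.222, -0.005]
ft_force: [1.7, 7.3, 0.5]
grip_width: 0.009
grip_force: 3.6
```

On the ramp now, at 6.1 to 7.3 N. Taking single 2 mm calls.

Request:
jog_arm(
  commands=[
    [0,0,-0.001,0,0,0,0],
    [0,0,-0.002,0,0,0,0],
    [0,0,-0.003,0,0,0,0],
    [0,-0.001,-0.004,0,0,0,0],
    [0,-0.001,-0.005,0,0,0,0],
  ],
)

```text
time: 17.47
position: [0.4823, -0.0149, 0.0748]
tool_rot: [2.221, 2.221, 0.001]
ft_force: [-0.0, 0.7, 1.3]
grip_width: 0.001
grip_force: 0.6
```

Request:
jog_arm(
  commands=[
    [0,0,-0.001,0,0,0,0],
    [0,0,-0.002,0,0,0,0],
    [0,0,-0.003,0,0,0,0],
    [0,-0.001,-0.003,0,0,0,0],
    [0,-0.001,-0.003,0,0,0,0],
  ],
)

```text
time: 17.88
position: [0.4812, -0.0171, 0.0744]
tool_rot: [2.222, 2.22, -0.001]
ft_force: [-0.4, 0.8, 0.1]
grip_width: 0.006
grip_force: 0.0
```

The force collapsed from 7.3 to 0.7 N, so the plunger has likely dropped. Feeling for the hard stop.

Request:
jog_arm(
  commands=[
    [0,0,-0.001,0,0,0,0],
    [0,0,-0.002,0,0,0,0],
    [0,0,-0.003,0,0,0,0],
    [0,0,-0.003,0,0,0,0],
    [0,0,-0.003,0,0,0,0],
  ],
)

```text
time: 18.3
position: [0.4815, -0.018, 0.0746]
tool_rot: [2.222, 2.221, 0.0]
ft_force: [-1.2, 1.5, 0.0]
grip_width: 0.004
grip_force: 0.1
```

Request:
jog_arm(
  commands=[
    [0,0,-0.001,0,0,0,0],
    [0,0,-0.002,0,0,0,0],
    [0,0,-0.003,0,0,0,0],
    [0,0,-0.003,0,0,0,0],
    [0,0,-0.003,0,0,0,0],
  ],
)

```text
time: 18.72
position: [0.4814, -0.0193, 0.0746]
tool_rot: [-2.222, -2.221, -0.0]
ft_force: [0.3, 2.5, 0.4]
grip_width: 0.006
grip_force: 0.7
```

Request:
jog_arm(
  commands=[
    [0,0,-0.001,0,0,0,0],
    [0,0,-0.002,0,0,0,0],
    [0,0,-0.003,0,0,0,0],
    [0,0,-0.003,0,0,0,0],
    [0,0,-0.003,0,0,0,0],
  ],
)

```text
time: 19.13
position: [0.4815, -0.0196, 0.0746]
tool_rot: [-2.22, -2.221, -0.002]
ft_force: [-0.7, 5.2, -0.1]
grip_width: 0.005
grip_force: 2.3
```

Request:
jog_arm(
  commands=[
    [0,0,-0.001,0,0,0,0],
    [0,0,-0.002,0,0,0,0],
    [0,0,-0.002,0,0,0,0],
    [0,0,-0.002,0,0,0,0],
    [0,0,-0.002,0,0,0,0],
  ],
)

```text
time: 19.55
position: [0.4814, -0.0197, 0.0746]
tool_rot: [-2.219, -2.221, -0.003]
ft_force: [-0.7, 6.5, -0.3]
grip_width: 0.009
grip_force: 3.2
```

The hard stop is found: TCP y stays at -0.0197 while the force climbs. Building up to about 15 N.

Request:
jog_arm(
  commands=[
    [0,0,-0.001,0,0,0,0],
    [0,0,-0.002,0,0,0,0],
    [0,0,-0.003,0,0,0,0],
    [0,0,-0.004,0,0,0,0],
    [0,0,-0.004,0,0,0,0],
  ],
)

```text
time: 19.97
position: [0.4814, -0.0199, 0.0746]
tool_rot: [-2.217, -2.221, -0.005]
ft_force: [-0.2, 10.1, -0.3]
grip_width: 0.004
grip_force: 4.9
```

Request:
jog_arm(
  commands=[
    [0,0,-0.001,0,0,0,0],
    [0,0,-0.002,0,0,0,0],
    [0,0,-0.002,0,0,0,0],
    [0,0,-0.002,0,0,0,0],
    [0,0,-0.002,0,0,0,0],
  ],
)

```text
time: 20.38
position: [0.4814, -0.02, 0.0747]
tool_rot: [-2.216, -2.221, -0.006]
ft_force: [-1.4, 11.6, 0.7]
grip_width: 0.004
grip_force: 5.8
```

Request:
jog_arm(
  commands=[
    [0,0,-0.001,0,0,0,0],
    [0,0,-0.002,0,0,0,0],
    [0,0,-0.003,0,0,0,0],
    [0,0,-0.004,0,0,0,0],
    [0,0,-0.004,0,0,0,0],
  ],
)

```text
time: 20.8
position: [0.4814, -0.0202, 0.0747]
tool_rot: [-2.214, -2.22, -0.009]
ft_force: [-1.1, 17.1, 0.6]
grip_width: 0.003
grip_force: 7.6
```

Request:
jog_arm(
  commands=[
    [0,0,0,0,0,0,0],
    [0,0,0,0,0,0,0],
    [0,0,0,0,0,0,0],
    [0,0,0,0,0,0,0],
    [0,0,0,0,0,0,0],
  ],
)

```text
time: 21.22
position: [0.4814, -0.0202, 0.0747]
tool_rot: [-2.213, -2.221, -0.009]
ft_force: [-0.6, 16.9, 0.9]
grip_width: 0.004
grip_force: 7.5
```

Request:
jog_arm(
  commands=[
    [0,0,0,0,0,0,0],
    [0,0,0,0,0,0,0],
    [0,0,0,0,0,0,0],
    [0,0,0,0,0,0,0],
    [0,0,0,0,0,0,0],
  ],
)

```text
time: 21.63
position: [0.4814, -0.0202, 0.0747]
tool_rot: [-2.213, -2.221, -0.009]
ft_force: [-0.8, 15.9, 0.8]
grip_width: 0.011
grip_force: 7.5
```

Request:
jog_arm(
  commands=[
    [0,0,0,0,0,0,0],
    [0,0,0,0,0,0,0],
    [0,0,0,0,0,0,0],
    [0,0,0,0,0,0,0],
    [0,0,0,0,0,0,0],
  ],
)

```text
time: 22.05
position: [0.4814, -0.0202, 0.0747]
tool_rot: [-2.213, -2.221, -0.009]
ft_force: [-1.4, 16.6, 1.5]
grip_width: 0.006
grip_force: 7.5
```

It held firm at about 16.5 N for 1.2 s. I'll ease to nearer 15 N for another second so the proof is unambiguous, then back off gently.

Request:
jog_arm(
  commands=[
    [0,0,0.0012,0,0,0,0],
    [0,0,0.0012,0,0,0,0],
    [0,0,0.0012,0,0,0,0],
    [0,0,0.0012,0,0,0,0],
    [0,0,0.0012,0,0,0,0],
  ],
)

```text
time: 22.47
position: [0.4814, -0.0202, 0.0747]
tool_rot: [-2.214, -2.221, -0.008]
ft_force: [-1.1, 15.8, 0.4]
grip_width: 0.004
grip_force: 7.0
```

Request:
jog_arm(
  commands=[
    [0,0,0,0,0,0,0],
    [0,0,0,0,0,0,0],
    [0,0,0,0,0,0,0],
    [0,0,0,0,0,0,0],
    [0,0,0,0,0,0,0],
  ],
)

```text
time: 22.88
position: [0.4814, -0.0202, 0.0747]
tool_rot: [-2.214, -2.221, -0.008]
ft_force: [-0.2, 15.1, 0.8]
grip_width: 0.004
grip_force: 7.0
```

Request:
jog_arm(
  commands=[
    [0,0,0,0,0,0,0],
    [0,0,0,0,0,0,0],
    [0,0,0,0,0,0,0],
    [0,0,0,0,0,0,0],
    [0,0,0,0,0,0,0],
  ],
)

```text
time: 23.3
position: [0.4814, -0.0202, 0.0747]
tool_rot: [-2.214, -2.221, -0.008]
ft_force: [-0.2, 14.9, 0.5]
grip_width: 0.005
grip_force: 7.0
```

Request:
jog_arm(
  commands=[
    [0,0,0,0,0,0,0],
    [0,0,0,0,0,0,0],
    [0,0,0,0,0,0,0],
    [0,0,0,0,0,0,0],
    [0,0,0,0,0,0,0],
  ],
)

```text
time: 23.72
position: [0.4814, -0.0201, 0.0747]
tool_rot: [-2.214, -2.221, -0.008]
ft_force: [-0.7, 15.6, 0.5]
grip_width: 0.006
grip_force: 7.0
```

Request:
jog_arm(
  commands=[
    [0,0,0.006,0,0,0,0],
    [0,0,0.012,0,0,0,0],
    [0,0,0.02,0,0,0,0],
    [0,0,0.03,0,0,0,0],
    [0,0,0.04,0,0,0,0],
  ],
)

```text
time: 24.13
position: [0.4815, -0.007, 0.0746]
tool_rot: [2.222, 2.219, -0.001]
ft_force: [-0.3, -0.6, 1.3]
grip_width: 0.001
grip_force: 0.0
```

Request:
jog_arm(
  commands=[
    [0,0,0,0.04,0,0,0],
    [0,0,0,0.1,0,0,0],
    [0,0,0,0.17,0,0,0],
    [0,0,0,0.24,0,0,0],
    [0,0,0,0.3,0,0,0],
  ],
)

```text
time: 24.55
position: [0.4817, -0.0069, 0.2269]
tool_rot: [2.222, 2.219, 0.002]
ft_force: [0.3, -0.2, 0.1]
grip_width: 0.006
grip_force: 0.0
```

Request:
jog_arm(
  commands=[
    [0,0,0.06,0,0,0,0],
    [0,0,0.12,0,0,0,0],
    [0,0,0.18,0,0,0,0],
    [0,0,0.24,0,0,0,0],
    [0,0,0.3,0,0,0,0],
  ],
)

```text
time: 24.97
position: [0.4814, 0.1446, 0.2247]
tool_rot: [2.222, 2.22, 0.0]
ft_force: [0.3, -0.3, -0.0]
grip_width: 0.006
grip_force: 0.0
```

```bash
python3 - <<'E'
from h import *
a=ctrl.get_image("scene");b=ctrl.get_image("side");s=ctrl.get_state()
print(s["time"],s["position"].round(4),s["ft_force"].round(1))
def c(i,x,y,w,h,k): return cv2.resize(i[y:y+h,x:x+w],None,fx=k,fy=k,interpolation=cv2.INTER_CUBIC)
A=c(a["frame"],160,130,130,98,3);B=c(b["frame"],200,110,130,98,3)
cv2.imwrite("pics/c7.png",np.vstack([np.hstack([A,B]),np.hstack([cv2.resize(a["frame"],(390,292)),cv2.resize(b["frame"],(390,292))])])[:,:,::-1])
E
```

```text
25.0667 [0.4805 0.1493 0.2242] [-0.9  0.5  0.1]
```

View pics/c7.png

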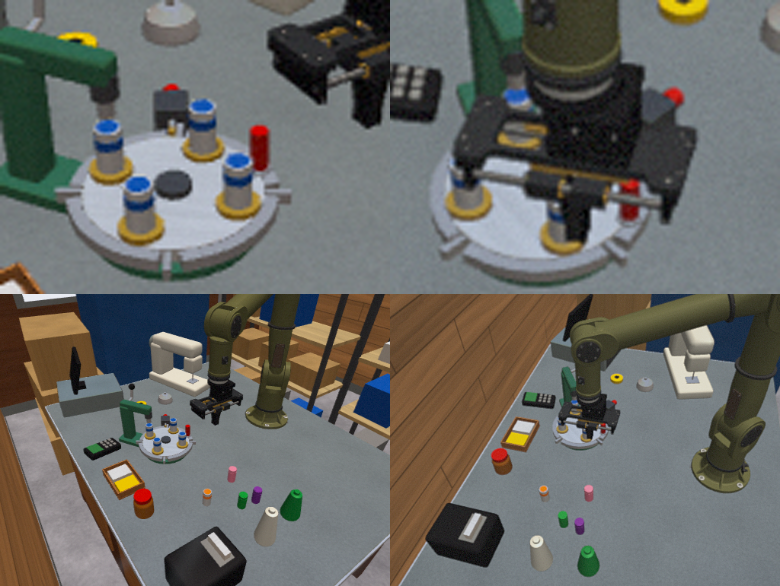

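The final view shows the loaded die upright in its nest at crop (203,130), the dial turned about 34° with its tooth at the plunger, and the other items unmoved. The arm is clear, so I'm handing in.

```bash
python3 -c "
from bench import ctrl
print(ctrl.close_job())"
```

```text
the job is handed in; nothing more can be done
None
```

The blue-banded die holder is standing in the nest, and the dial is turned on to a hard stop felt right after the push fell away, the sign that the plunger dropped in. The lock held 15–17 N on the post for over 2 s (peak reading 17 N), then I let go and handed in at about 25 s with the arm clear.

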